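# Transfer a drained part carrier over the rail end stops onto the drying rail

## Robot

A 6-joint arm with a two-finger parallel gripper is mounted at the origin on a cart in front of the work surface, level with it; the furniture and walls round the work are solid. World frame = base frame: x ahead of the robot, y to its left, z up, the work surface at z = 0. Lengths are in m, angles in rad, forces in N, time in s.
With the tool pointing down it reaches from about 0.375 to 0.9 m from the base axis. Payload 3.1 kg.
Tool frame: the origin (TCP) lies at the very end of the fingers, on their centre line; the grasp point (between the pads) lies 19 mm behind it (manip.pinch_z is the distance from the TCP to the grasp point, in m); z points along the fingers, y is the line along which they close (so a half turn about z gives the same grasp; the last joint's range is limited). The gripper opens to 85 mm and grips with 20 to 120 N. Pads are 22 mm wide; open, the fingers measure 114 mm over their backs; the gripper's body (76 mm by 85 mm) begins 54 mm behind the grasp point. The pads swing forward as they close: fully open they stand 13 mm farther back than shut.
Start: joints at [0.98, 0.527, 1.433, -0, 1.181, -0.178], TCP at [0.251, 0.572, 0.199] pointing down, gripper open.
Joint ranges: [-3.08, 3.08], [-0.75, 2.2], [0.22, 2.44], [-1.43, 4.57], [0, 2.65], [-2.85, 2.85]. Speed limits (rad/s): [2.79, 2.79, 3.14, 3.14, 3.14, 3.14].

## Interface

Orientations are given as a unit quaternion [x, y, z, w].
In Python, from station import manip gives the robot as it stands.
- The arm moves only by the tool servo_tool, never from a script. Its argument "commands" is one flat list of numbers, 7 for each row, row after row: the shift along the tool's x, y, z each as a share of 500 mm, from -1 to 1, then the turn, a rotation vector about the tool's x, y, z each as a share of 360 degrees, from -1 to 1, then the opening, from -1 (shut) to 1 (fully open). In form: [dx, dy, dz, rx, ry, rz, claw, dx, dy, dz, rx, ry, rz, claw, ...]. A call has 1 to 12 rows; each row shifts and turns the commanded pose from where the row before left it, along the tool's axes as they then stand; what a row does not reach is not made up. A row lasts 1/12 s, in which the tool goes at most 41.7 mm and 7.16 degrees, less where a joint would pass 70% of its speed; a pose out of reach is approached as far as the arm can. A call with a number of a shift or a turn outside -1 to 1 is refused whole. A call with a gripper value outside its range is refused whole. The fingers move at their own pace and stop on an object; "force" is the grip in N (left out, the last holds). Time passes only in rows, so rows that do not move let the fingers close. It gives the time, the measured TCP pose, the force, the opening and the grip force at its end, in the units of the state.
- manip.sense(): the state, without advancing time (a new reading comes with each control period).
- manip.snapshot(name): name is "side" or "top"; returns a dict with "img" (420x560x3 uint8, red, green, blue), "mtx" (3x3 intrinsics, pixels), "world_to_cam" (4x4, takes a point from world to camera coordinates). Camera axes: x right, y up, looking along -z (the intrinsics and any distortion apply to the point x, -y, -z); pixel columns grow to the right and rows downward; lengths in m; the calibration is good to about 2 mm. A picture is of the moment at which its call begins. There is no depth.
- manip.sign_off(): hands the job in; it is judged then, once.
Trained networks look in a picture, given as the dict that the camera call returned (one of the last four; its "shot" number tells which), for a name from the list of things; names that differ only in an ending like _2 or _b are one class to them, and where a whole thing is asked for, a point or a joint stands for the part that bears it (a point fixed in the world has none). Each returns a list of dicts, best first, with "conf" (0 to 1); they miss things now and then, are a little off and sometimes report something else, mostly with a low value. They report only what shows in the picture. A call takes as long as a camera call. They do not tell look-alikes from the thing itself.
- manip.look_for(picture, query): "box" ([left, top, width, height] in pixels, round what is visible of it).
- manip.silhouettes(picture, query): "pixels" (420x560 bool, what is visible of it) and "box" ([left, top, width, height] in pixels, round what is visible of it).
The state is a dict: "t": time; "q": joint angles; "qd": joint speeds; "tau": joint torques, N m; "tcp_pos": TCP position; "tool_rot": TCP orientation; "force": force on the tool from outside, world axes, zero at the start; "ft_torque": the same for the moment, N m; "finger_gap": opening from 0.0 (shut) to 1.0 (fully open); "gripper_force": force on a finger pad.
Only numpy, scipy, OpenCV 4.12 (cv2) and the standard library are available. Lean on these libraries where they do the work, as an engineer would, in place of code of your own. Each camera call takes 0.05 s, during which the arm holds its last target. There are 200 camera calls.

## Task

The front carrier on the drain rail (the rail with the tray under it) is ready: lift it off over the rail's turned-up end without disturbing the carrier behind it, and thread it over the turned-up end of the drying rail, without forcing, knocking or dropping it onto that rail. Leave it hanging right up at the collar near the column, so that there is room for the next one. The drying rail is clamped at whatever height it was last set to, so feel for it.

Things in the scene. Friction and masses are not known exactly. Their poses are not given: they have to be found in the camera images.
- stand_a: Drain rail stand, fixed: foot, round column (22 mm, 257 high), tray under the rail. Origin: bench top under the column's axis; x runs along the rail to its free end, z up. The rail is a level round bar, 12 mm thick, on y = 0, axis 190 mm above the bench. End stop: the bar turns straight up at x = 175 mm, 12 mm thick, rounded, 15 mm higher than the rail's top.
- stand_b: Drying rail stand, fixed: same foot, column, bar and axes, no tray. Collar (24 mm) on the bar at x = 52 to 60 mm; turned-up end at x = 165 mm, 15 mm higher than the rail's top. The bar's clamp was set by hand: rail axis 165 to 221 mm above the bench, NOT reported. Feel it by lowering shut fingertips onto the bar, e.g. at x = 110 mm (holds still up to 80 N), or see it.
- carrier_grip (a point): Front carrier, the one to move (0.2 to 0.4 kg): a 10 mm steel strap hanging square to the drain rail. This point: centre of its grip head, 36 mm above the axis of the bar it hangs on; x = plate's normal (along the rail), z up. Head 30 wide (y), 10 thick (x), up to 26 mm above and 24 mm below this point. Lowest part 140 mm below it.
- carrier: Front carrier again, origin on the axis of the bar it hangs on. Closed eye 18 mm wide with a 90 degree V roof resting on the bar; eye's floor 30 mm below the origin. The eye passes a turned-up end when it is raised 15 to 24 mm from where it hangs on that rail: 20 mm is best. Two 40 mm turned collars on a cross bolt 84 mm below the origin, 52 mm overall along x.
- carrier_behind_grip (a point): The same point on the second carrier, of the same make, which hangs on the drain rail nearer the column, 60 mm or more behind the first, and stays there.
There are look-alikes about, which are no part of the job. Leave any pink look-alike of the carrier alone.

How it is judged:
By the outcome, as a careful person would: the job done as asked, in the order asked, and still so for the second after the job is handed in, with the robot touching nothing.
It also fails if it takes over 61 s, if anything falls off the work surface, if the arm or the gripper's body presses on something with over 40 N, if the wrist force passes 120 N, or if a joint passes its speed limit or range.

## Working session

There is one attempt and no reset: what is moved stays moved. The work goes in short steps, Python scripts to look and compute and a tool call to move; the robot and the scene stay as the last step left them, time stands still between calls to the robot, and variables do not carry over. Pictures are saved under pics/ and viewed, at most 11 in all, crops included, and the job is handed in when it is done.

Besides the shell and the picture viewer there is one more tool, called after "Emit:" by a JSON object that holds its "op" and its "data", one argument or row to a line. servo_tool: Moves the arm, as the interface text tells. Its arguments: {"type":"object","properties":{"commands":{"type":"array"},"force":{"type":"number"}},"required":["commands"]}

```bash
mkdir -p pics; ls
python3 - <<'E'
from station import manip
import cv2
s=manip.sense(); print(s)
for n in("side","top"):
    p=manip.snapshot(n); cv2.imwrite(f"pics/{n}0.png",p["img"][:,:,::-1])
    print(n,p["mtx"].tolist(),p["world_to_cam"].round(4).tolist())
    for q in("stand_a","stand_b","carrier","carrier_grip","carrier_behind_grip"):
        print(q,[(d["box"],round(d["conf"],2)) for d in manip.look_for(p,q)][:5])
E
```

```text
pics
{'t': 0.0, 'q': array([ 9.79534213e-01,  5.28453257e-01,  1.43393110e+00,  5.44348920e-06,
        1.18138326e+00, -1.78476070e-01]), 'qd': array([0.00019934, 0.00088808, 0.00082564, 0.00165323, 0.00031572,
       0.00011426]), 'tau': array([ 2.35968228e-04, -4.42359674e+01, -1.78022271e+01, -3.12236016e-04,
        8.25540628e-03,  1.50165693e-06]), 'tcp_pos': array([0.25023406, 0.57185164, 0.19793246]), 'tool_rot': array([ 2.04931709e-01,  9.78775670e-01, -1.00698553e-03, -4.10614748e-04]), 'force': array([-0.31172171, -0.00799254, -0.01819634]), 'ft_torque': array([-0.0384076 ,  0.01050924, -0.01457058]), 'gripper_force': 0.0, 'finger_gap': 0.9977182234671911}
side [[485.73449036641784, 0.0, 280.0365197241449], [0.0, 485.73449036641784, 201.37910546085132], [0.0, 0.0, 1.0]] [[0.9993, -0.0308, -0.0202, -0.5777], [0.0334, 0.5275, 0.8489, -0.3144], [-0.0155, -0.849, 0.5282, -0.8017], [0.0, 0.0, 0.0, 1.0]]
stand_a [([164.7, 135.0, 84.8, 147.1], 0.87), ([258.3, 187.7, 100.4, 134.2], 0.65)]
stand_b [([164.7, 135.0, 84.8, 147.1], 0.87), ([258.3, 187.7, 100.4, 134.2], 0.65)]
carrier 
[... 213 characters left out ...]
]
top [[453.0344033479092, 0.0, 292.07307906320403], [0.0, 453.0344033479092, 213.5089268436094], [0.0, 0.0, 1.0]] [[0.0256, -0.9997, 0.0061, 0.2753], [0.9732, 0.0264, 0.2283, -0.611], [-0.2284, 0.0001, 0.9736, -1.0881], [0.0, 0.0, 0.0, 1.0]]
stand_a [([216.8, 249.2, 89.6, 78.2], 0.89), ([315.1, 153.7, 81.4, 69.3], 0.56), ([274.2, 261.2, 13.7, 21.1], 0.24)]
stand_b [([216.8, 249.2, 89.6, 78.2], 0.89), ([315.1, 153.7, 81.4, 69.3], 0.56), ([274.2, 261.2, 13.7, 21.1], 0.24)]
carrier [([301.1, 119.8, 14.0, 33.4], 0.63), ([272.4, 261.9, 15.3, 18.7], 0.54)]
carrier_grip [([296.8, 122.1, 20.6, 29.9], 0.82), ([271.9, 261.7, 18.1, 18.3], 0.67)]
carrier_behind_grip [([247.0, 280.4, 19.5, 18.8], 0.48)]
```

Run:
```python
import cv2
a=cv2.imread("pics/side0.png")[110:350,130:430]
b=cv2.imread("pics/top0.png")[100:350,190:430]
cv2.imwrite("pics/a.png",cv2.resize(a,(750,600),interpolation=2)); cv2.imwrite("pics/b.png",cv2.resize(b,(576,600),interpolation=2))
```

```text
(no output)
```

View pics/a.png

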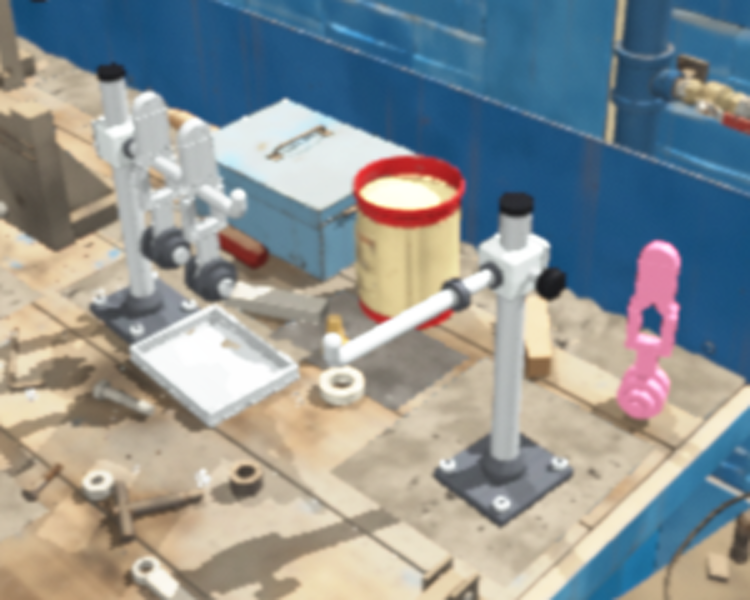

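View pics/b.png

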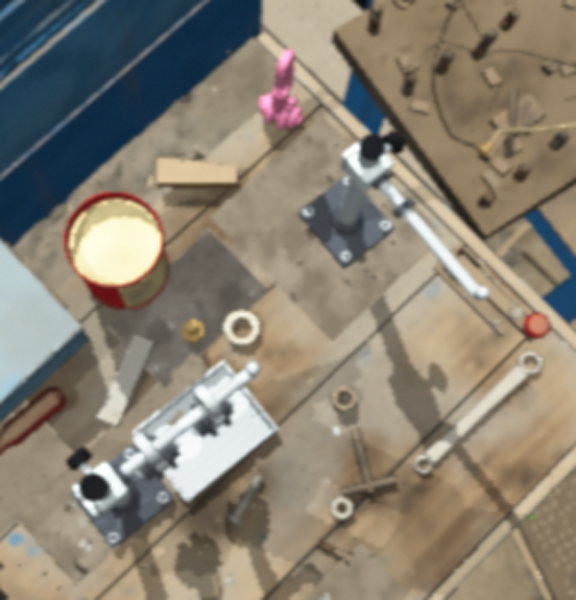

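The side view shows stand_a upper left, with its rail tip at about (225,190) and two carriers. stand_b is right of centre, with its tip at about (263,249) and collar at (313,227), and the pink look-alike is far right. The top view shows A's tip at (295,254), B's tip at (391,222) and B's collar at (357,185).

```bash
cat > h.py <<'E'
import numpy as np, cv2
from station import manip
from scipy.optimize import least_squares
from scipy.spatial.transform import Rotation as R
def proj(p,X):
    X=np.atleast_2d(X); c=(p["world_to_cam"]@np.c_[X,np.ones(len(X))].T)[:3]
    return np.c_[p["mtx"][0,0]*c[0]/-c[2]+p["mtx"][0,2], -p["mtx"][1,1]*c[1]/-c[2]+p["mtx"][1,2]]
def st(s,P):
    x,y,a=s[:3]; P=np.atleast_2d(P).astype(float); c,n=np.cos(a),np.sin(a)
    return np.c_[x+c*P[:,0]-n*P[:,1], y+n*P[:,0]+c*P[:,1], P[:,2]]
def tri(ps,uvs):
    return least_squares(lambda X:np.concatenate([(proj(p,X)-u).ravel() for p,u in zip(ps,uvs)]),[.5,.2,.2])
E
python3 - <<'E'
from h import *
S=manip.snapshot("side");T=manip.snapshot("top")
f=lambda u,v:(130+u/2.5,110+v/2.5); g=lambda u,v:(190+u/2.4,100+v/2.4)
pts=dict(Acol=(f(111,70),g(93,486)),Atip=(f(238,200),g(253,369)),Bcol=(f(516,201),g(374,148)),Btip=(f(333,346),g(482,293)),Bcollar=(f(457,293),g(402,204)),head1=(f(196,152),g(208,392)),head0=(f(150,122),g(160,425)))
for k,(a,b) in pts.items():
    r=tri((S,T),(a,b)); print(k,r.x.round(4),"res px",r.fun.round(1))
# model fits
def fa(s):
    M=st(s,[[0,0,.257],[.175,0,.208]])
    return np.r_[(proj(S,M)-[pts["Acol"][0],pts["Atip"][0]]).ravel(),(proj(T,M)-[pts["Acol"][1],pts["Atip"][1]]).ravel()]
ra=least_squares(fa,[.3,.3,0.5]); print("A",ra.x.round(4),ra.fun.round(1))
def fb(s):
    h=s[3];M=st(s,[[0,0,.257],[.165,0,h+.017],[.056,0,h]]);k=["Bcol","Btip","Bcollar"]
    return np.r_[(proj(S,M)-[pts[i][0] for i in k]).ravel(),(proj(T,M)-[pts[i][1] for i in k]).ravel()]
rb=least_squares(fb,[.65,.1,-2,.19]); print("B",rb.x.round(4),rb.fun.round(1))
for n,p in(("s",S),("t",T)):
  for d in manip.silhouettes(p,"carrier"):
    m=d["pixels"];ys,xs=np.nonzero(m); print(n,d["conf"],d["box"],xs.mean(),ys.mean(),xs[ys<=ys.min()+1].mean(),ys.min())
E
```

```text
Acol [0.3714 0.4161 0.2546] res px [-0.6  0.1 -0.1 -0.6]
Atip [0.4831 0.2819 0.2018] res px [-0.7  0.2 -0.1 -0.8]
Bcol [0.6831 0.1763 0.2552] res px [-0.9  0.4 -0.  -1.3]
Btip [0.5575 0.0723 0.2168] res px [-0.6  0.2 -0.1 -0.9]
Bcollar [0.6426 0.1434 0.2043] res px [ 0.1 -0.   0.   0.2]
head1 [0.4532 0.3209 0.2252] res px [ 1.3 -0.3  0.3  1.5]
head0 [0.4174 0.3607 0.2341] res px [ 3.5 -0.8  0.7  3.7]
A [ 0.3717  0.4148 -0.8822] [-0.7 -0.7 -1.1 -2.   0.4 -0.8  0.9 -1.1]
B [ 0.684   0.1775 -2.4434  0.2028] [-0.5 -0.9 -0.6 -1.1 -0.6  1.3 -0.5 -2.   0.5 -1.3  0.7  1. ]
s 0.69 [375.8, 209.0, 29.8, 67.6] 390.1465677179963 242.8692022263451 393.3636363636364 207
s 0.62 [204.3, 156.0, 21.9, 74.6] 211.18042226487523 195.92802303262957 208.0 158
t 0.81 [275.5, 259.7, 10.9, 23.7] 277.88317757009344 271.6775700934579 273.5 261
t 0.57 [300.6, 121.0, 13.4, 32.1] 307.97151898734177 139.8860759493671 310.0 121
```

Emit:
{"op": "servo_tool", "data": {
  "commands": [0,0,-0.06,0,0,0.015,1,0,0,-0.06,0,0,0.015,1,0,0,-0.06,0,0,0.015,1,0,0,-0.06,0,0,0.015,1,0,0,0,0,0,0.015,1,-0.06,0,0,0,0,0,1,-0.06,0,0,0,0,0,1,-0.06,0,0,0,0,0,1,-0.06,0,0,0,0,0,1,-0.06,0,0,0,0,0,1,-0.06,0,0,0,0,0,1,-0.06,0,0,0,0,0,1],
  "force": 60
}}

```text
t: 1.8
tcp_pos: [0.3845, 0.4089, 0.3191]
tool_rot: [0.428, 0.904, 0.0, 0.0]
force: [-0.4, 0.0, 0.3]
finger_gap: 1.0
gripper_force: 0.0
```

Run:
```python
from h import *
S=manip.snapshot("side");T=manip.snapshot("top")
A=[.3717,.4148,-.8822]; B=[.684,.1775,-2.4434]
out=[]
for p,(u,v) in((S,(165,125)),(T,(215,235))):
    im=cv2.resize(p["img"][v:v+90,u:u+90,::-1],None,fx=5,fy=5,interpolation=cv2.INTER_CUBIC)
    def ln(M,c):
        q=((proj(p,M)-[u,v]+.5)*5).round().astype(int); cv2.polylines(im,[q.reshape(-1,1,2)],False,c,1)
    ln(st(A,[[.02,0,.19],[.175,0,.19],[.175,0,.211]]),(0,0,255))
    x=.124
    for dx in(-.005,.005): ln(st(A,[[x+dx,-.015,.202],[x+dx,-.015,.24],[x+dx,0,.252],[x+dx,.015,.24],[x+dx,.015,.202]]),(0,255,0) if dx>0 else (255,0,255))
    ln(st(A,[[x-.026,0,.106],[x+.026,0,.106]]),(0,255,255))
    out.append(im[:450,:400])
cv2.imwrite("pics/c.png",np.hstack(out))
```

```text
(no output)
```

View pics/c.png

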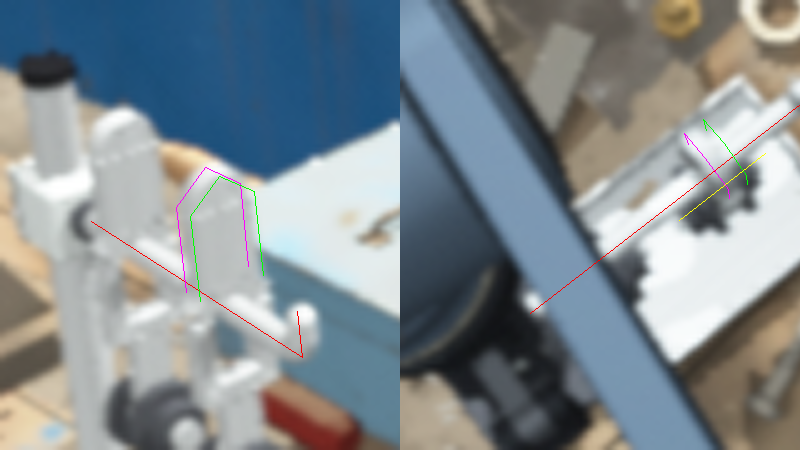

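The overlay on the side and top crops shows the rail model about 2 px off: the real rail A lies about 3 mm further in +x. The front carrier's head is near (0.453, 0.3205). Next I'll feel rail B with the fingers shut.

Emit:
{"op": "servo_tool", "data": {
  "commands": [-0.067,-0.004,0,0,0,0,-1,-0.067,-0.004,0,0,0,0,-1,-0.067,-0.004,0,0,0,0,-1,-0.067,-0.004,0,0,0,0,-1,-0.067,-0.004,0,0,0,0,-1,-0.067,-0.004,0,0,0,0,-1,-0.067,-0.004,0,0,0,0,-1,-0.067,-0.004,0,0,0,0,-1,-0.067,-0.004,0,0,0,0,-1,-0.067,-0.004,0,0,0,0,-1,-0.067,-0.004,0,0,0,0,-1,0,0,0.04,0,0,0,-1]
}}

```text
t: 2.9
tcp_pos: [0.6072, 0.1065, 0.3025]
tool_rot: [0.43, 0.903, 0.001, 0.006]
force: [0.8, 0.3, 0.0]
finger_gap: -0.0
gripper_force: 0.0
```

Emit:
{"op": "servo_tool", "data": {
  "commands": [0,0,0.05,0,0,0,-1,0,0,0.05,0,0,0,-1,0,0,0.04,0,0,0,-1,0,0,0.018,0,0,0,-1,0,0,0,0,0,0,-1]
}}

```text
t: 3.32
tcp_pos: [0.5987, 0.1118, 0.2174]
tool_rot: [0.428, 0.904, -0.001, -0.003]
force: [0.0, 0.3, 0.0]
finger_gap: 0.001
gripper_force: 0.0
```

Run:
```python
from h import *
S=manip.snapshot("side");T=manip.snapshot("top")
print(manip.sense()["tcp_pos"])
B=[.684,.1775,-2.4434]
out=[]
for p,(u,v) in((S,(255,170)),(T,(325,145))):
    im=cv2.resize(p["img"][v:v+90,u:u+90,::-1],None,fx=5,fy=5,interpolation=cv2.INTER_CUBIC)
    def ln(M,c):
        q=((proj(p,M)-[u,v]+.5)*5).round().astype(int); cv2.polylines(im,[q.reshape(-1,1,2)],False,c,1)
    h=.203
    ln(st(B,[[.02,0,h],[.165,0,h],[.165,0,h+.021]]),(0,0,255))
    ln(np.array([manip.sense()["tcp_pos"],manip.sense()["tcp_pos"]+[0,0,.05]]),(0,255,0))
    out.append(im[:450,:400])
cv2.imwrite("pics/d.png",np.hstack(out))
```

```text
[0.60103043 0.11169919 0.22057097]
```

View pics/d.png

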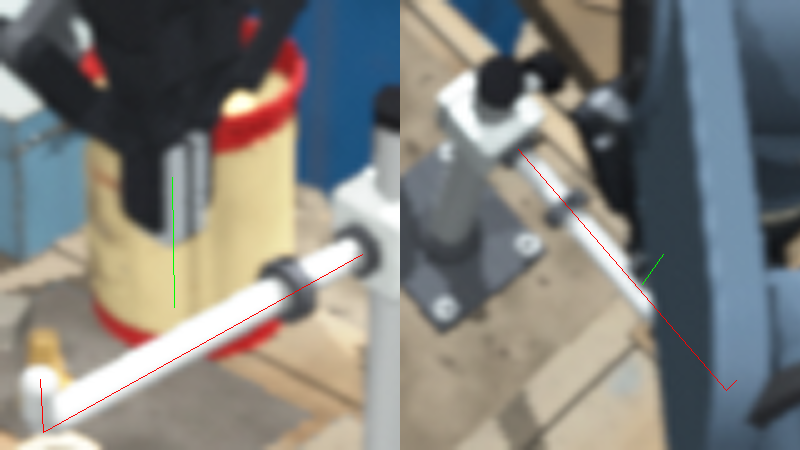

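The side view shows the shut fingertips at display (190,240), about 12 px above where the TCP projects. The top view shows rail B about 2 px from the model. I'll re-shoot with the arm settled to find out why.

Run:
```python
from h import *
S=manip.snapshot("side");s=manip.sense();print(s["tcp_pos"],s["t"],s["qd"].round(3))
u,v=235,150
im=cv2.resize(S["img"][v:v+110,u:u+110,::-1],None,fx=5,fy=5,interpolation=cv2.INTER_CUBIC)
for X in ([.0,0,0],[0,0,.02],[0,0,.05]):
    q=((proj(S,s["tcp_pos"]+X)-[u,v]+.5)*5).round().astype(int)[0]; cv2.circle(im,tuple(map(int,q)),3,(0,255,0),-1)
cv2.imwrite("pics/e.png",im)
```

```text
[0.60154155 0.1116607  0.22130971] 3.4667 [ 0.    -0.014 -0.009  0.    -0.001 -0.   ]
```

View pics/e.png

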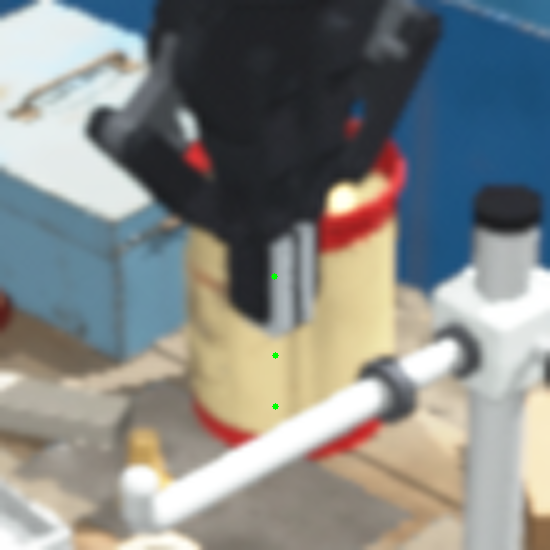

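The arm is still, and the fingertips still appear about 15 px above the projected TCP, at crop (285,330) against (275,406). I'll lower slowly and let contact settle it.

Emit:
{"op": "servo_tool", "data": {
  "commands": [0,0,0.008,0,0,0,-1,0,0,0.005,0,0,0,-1,0,0,0.003,0,0,0,-1,0,0,0.003,0,0,0,-1,0,0,0.003,0,0,0,-1,0,0,0.002,0,0,0,-1,0,0,0.002,0,0,0,-1]
}}

```text
t: 4.05
tcp_pos: [0.6005, 0.1111, 0.2068]
tool_rot: [0.428, 0.904, -0.0, -0.0]
force: [0.8, 0.1, 0.1]
finger_gap: -0.004
gripper_force: 0.0
```

Emit:
{"op": "servo_tool", "data": {
  "commands": [0,0,0.002,0,0,0,-1,0,0,0.002,0,0,0,-1]
}}

```text
t: 4.22
tcp_pos: [0.6005, 0.1112, 0.2048]
tool_rot: [0.428, 0.904, 0.0, 0.0]
force: [1.1, 0.1, -0.1]
finger_gap: -0.0
gripper_force: 0.0
```

Run:
```python
from h import *
S=manip.snapshot("side");T=manip.snapshot("top");s=manip.sense()
print(S.keys(),s["tcp_pos"]);out=[]
for p,(u,v,w,h) in((S,(200,60,200,200)),(T,(290,100,200,200))):
    im=cv2.resize(p["img"][v:v+h,u:u+w,::-1],None,fx=2,fy=2,interpolation=cv2.INTER_CUBIC)
    for z in (0,.05,.1,.2):
        q=((proj(p,s["tcp_pos"]+[0,0,z])-[u,v]+.5)*2).round().astype(int)[0]; cv2.circle(im,tuple(map(int,q)),2,(0,255,0),-1)
    out.append(im)
cv2.imwrite("pics/f.png",np.hstack(out))
```

```text
dict_keys(['img', 'mtx', 'world_to_cam', 'shot']) [0.60035772 0.11117427 0.20469002]
```

View pics/f.png

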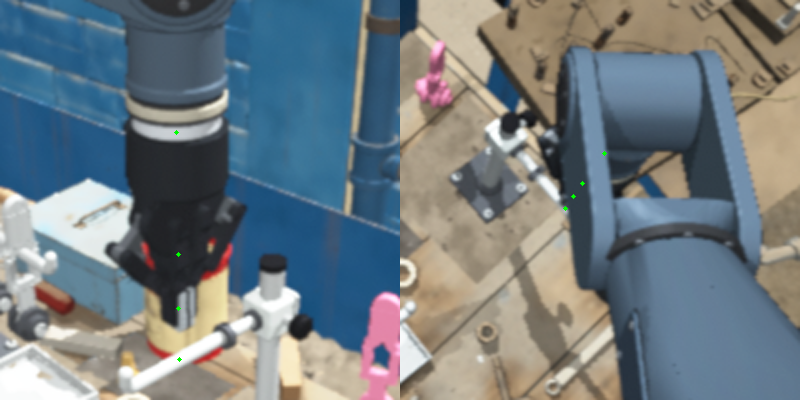

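In the side view the fingertips are at crop (180,328), about 15 px above the projected TCP at (179,358). The top view has the arm covering the tool. The tips therefore look about 30 mm higher than the reading says, so I'll keep feeling downward gently.

Emit:
{"op": "servo_tool", "data": {
  "commands": [0,0,0.006,0,0,0,-1,0,0,0.006,0,0,0,-1,0,0,0.006,0,0,0,-1,0,0,0.004,0,0,0,-1,0,0,0.003,0,0,0,-1,0,0,0,0,0,0,-1]
}}

```text
t: 4.82
tcp_pos: [0.6001, 0.1112, 0.1918]
tool_rot: [0.428, 0.904, -0.0, -0.0]
force: [0.0, 0.2, -0.2]
finger_gap: -0.0
gripper_force: 0.0
```

Emit:
{"op": "servo_tool", "data": {
  "commands": [0,0,0.004,0,0,0,-1,0,0,0.004,0,0,0,-1]
}}

```text
t: 4.98
tcp_pos: [0.6007, 0.1112, 0.1885]
tool_rot: [0.428, 0.904, 0.0, 0.0]
force: [0.1, 0.3, -0.3]
finger_gap: -0.001
gripper_force: 0.0
```

Emit:
{"op": "servo_tool", "data": {
  "commands": [0,0,0.004,0,0,0,-1,0,0,0.004,0,0,0,-1]
}}

```text
t: 5.15
tcp_pos: [0.6005, 0.1112, 0.1843]
tool_rot: [0.428, 0.904, 0.0, 0.0]
force: [1.0, 0.4, -0.2]
finger_gap: 0.003
gripper_force: 0.0
```

Emit:
{"op": "servo_tool", "data": {
  "commands": [0,0,0.004,0,0,0,-1,0,0,0.004,0,0,0,-1]
}}

```text
t: 5.32
tcp_pos: [0.6004, 0.1112, 0.1802]
tool_rot: [0.428, 0.904, -0.0, -0.0]
force: [0.1, 0.0, -0.5]
finger_gap: -0.001
gripper_force: 0.0
```

Emit:
{"op": "servo_tool", "data": {
  "commands": [0,0,0.004,0,0,0,-1,0,0,0.004,0,0,0,-1]
}}

```text
t: 5.48
tcp_pos: [0.6006, 0.1112, 0.178]
tool_rot: [0.428, 0.904, 0.0, 0.0]
force: [-5.5, -0.9, 18.1]
finger_gap: 0.004
gripper_force: 9.1
```

Emit:
{"op": "servo_tool", "data": {
  "commands": [0,0,0.004,0,0,0,-1,0,0,0.004,0,0,0,-1]
}}

```text
t: 5.65
tcp_pos: [0.6008, 0.1112, 0.1777]
tool_rot: [0.428, 0.904, 0.0, 0.001]
force: [-10.7, -0.5, 35.2]
finger_gap: -0.002
gripper_force: 17.6
```

Contact: the bar's top reads 0.1785 in robot readings, and the vision value is 0.209, so the reading is about 30 mm low relative to the scene. Next I'll feel both sides of the bar to get its lateral position in the robot frame.

Emit:
{"op": "servo_tool", "data": {
  "commands": [0,0,-0.02,0,0,0,-1,0.025,0,0,0,0,0,-1,0.025,0,0,0,0,0,-1,0,0,0,0,0,0,-1,0,0,0.02,0,0,0,-1,0,0,0.016,0,0,0,-1,-0.006,0,0,0,0,0,-1,-0.004,0,0,0,0,0,-1]
}}

```text
t: 6.32
tcp_pos: [0.5872, 0.1262, 0.1627]
tool_rot: [0.428, 0.904, -0.001, -0.001]
force: [0.4, 0.0, -0.1]
finger_gap: -0.001
gripper_force: 0.0
```

Emit:
{"op": "servo_tool", "data": {
  "commands": [-0.003,0,0,0,0,0,-1,-0.003,0,0,0,0,0,-1]
}}

```text
t: 6.48
tcp_pos: [0.5903, 0.1238, 0.1643]
tool_rot: [0.428, 0.904, 0.0, 0.0]
force: [0.5, 0.4, 0.4]
finger_gap: 0.004
gripper_force: 0.0
```

Emit:
{"op": "servo_tool", "data": {
  "commands": [-0.003,0,0,0,0,0,-1,-0.003,0,0,0,0,0,-1]
}}

```text
t: 6.65
tcp_pos: [0.5915, 0.1223, 0.1646]
tool_rot: [0.428, 0.904, 0.0, -0.0]
force: [-1.4, 4.2, 2.4]
finger_gap: 0.0
gripper_force: 1.9
```

Emit:
{"op": "servo_tool", "data": {
  "commands": [-0.003,0,0,0,0,0,-1,-0.003,0,0,0,0,0,-1]
}}

```text
t: 6.82
tcp_pos: [0.5915, 0.1222, 0.1646]
tool_rot: [0.428, 0.904, 0.001, -0.003]
force: [-5.4, 8.9, 3.8]
finger_gap: 0.002
gripper_force: 5.3
```

Emit:
{"op": "servo_tool", "data": {
  "commands": [0.012,0,0,0,0,0,-1,0,0,-0.025,0,0,0,-1,0,0,-0.025,0,0,0,-1,-0.04,0,0,0,0,0,-1,-0.04,0,0,0,0,0,-1,-0.01,0,0,0,0,0,-1,0,0,0.025,0,0,0,-1,0,0,0.025,0,0,0,-1,0.006,0,0,0,0,0,-1,0.004,0,0,0,0,0,-1]
}}

```text
t: 7.65
tcp_pos: [0.6138, 0.0937, 0.1636]
tool_rot: [0.428, 0.904, -0.001, -0.001]
force: [0.5, 0.1, -0.3]
finger_gap: 0.002
gripper_force: 0.0
```

Emit:
{"op": "servo_tool", "data": {
  "commands": [0.004,0,0,0,0,0,-1,0.004,0,0,0,0,0,-1]
}}

```text
t: 7.82
tcp_pos: [0.6132, 0.0963, 0.1652]
tool_rot: [0.427, 0.904, -0.0, 0.001]
force: [2.0, -4.4, -2.6]
finger_gap: -0.001
gripper_force: 2.5
```

Emit:
{"op": "servo_tool", "data": {
  "commands": [0.003,0,0,0,0,0,-1,0.003,0,0,0,0,0,-1]
}}

```text
t: 7.98
tcp_pos: [0.6133, 0.0963, 0.1653]
tool_rot: [0.427, 0.904, -0.001, 0.004]
force: [4.6, -8.6, -4.8]
finger_gap: -0.002
gripper_force: 5.2
```

Bar B's axis is at −0.6337x + 0.7736y = −0.297 in robot readings, with a half-width of 17 mm as expected, and vision agrees to under 1 mm. Now to the front carrier.

Emit:
{"op": "servo_tool", "data": {
  "commands": [-0.006,0,-0.03,0,0,0,-1,0,0,-0.055,0,0,0,-1,0,0,-0.06,0,0,0,-1,0,0,-0.055,0,0,0,-1,0.062,0.0044,0,0,0,0,1,0.062,0.0044,0,0,0,0,1,0.062,0.0044,0,0,0,0,1,0.062,0.0044,0,0,0,0,1,0.062,0.0044,0,0,0,0,1,0.062,0.0044,0,0,0,0,1,0.062,0.0044,0,0,0,0,1,0.062,0.0044,0,0,0,0,1]
}}

```text
t: 8.98
tcp_pos: [0.4676, 0.3009, 0.2653]
tool_rot: [0.428, 0.904, 0.001, 0.0]
force: [-0.3, 0.0, 0.4]
finger_gap: 0.996
gripper_force: 0.0
```

Emit:
{"op": "servo_tool", "data": {
  "commands": [0.062,0.0044,0,0,0,0,1,0,0,0,0,0,0,1,0,0,0,0,0,0,1]
}}

```text
t: 9.23
tcp_pos: [0.4497, 0.3263, 0.2652]
tool_rot: [0.426, 0.905, 0.0, 0.0]
force: [-0.4, 0.1, -0.2]
finger_gap: 0.997
gripper_force: 0.0
```

```bash
cat > ov.py <<'E'
from h import *
def ov(name,wins,fx=4):
    s=manip.sense();t=s["tcp_pos"].copy();t[2]+=.0305;Rm=R.from_quat(s["tool_rot"]).as_matrix();out=[]
    print(s["tcp_pos"],s["force"].round(1))
    for cam,(u,v,w,h) in wins:
        p=manip.snapshot(cam)
        im=cv2.resize(p["img"][v:v+h,u:u+w,::-1],None,fx=fx,fy=fx,interpolation=cv2.INTER_CUBIC)
        def ln(M,c):
            q=((proj(p,M)-[u,v]+.5)*fx).round().astype(int); cv2.polylines(im,[q.reshape(-1,1,2)],False,c,1)
        g=t+Rm@[0,0,-.019]
        ln([g+Rm@[0,-.05,0],g+Rm@[0,.05,0]],(0,255,0)); ln([t,t+[0,0,.05]],(0,255,0))
        d=g*1; d[2]=.226
        ln([d+Rm@[0,-.015,0],d+Rm@[0,.015,0]],(255,0,255))
        out.append(im)
    cv2.imwrite(name,np.hstack(out))
E
python3 -c "
from ov import *
ov('pics/g.png',[('side',(160,100,100,130)),('top',(225,225,100,130))])"
```

```text
[0.44971866 0.32625231 0.26516738] [-0.4  0.1 -0.2]
```

View pics/g.png

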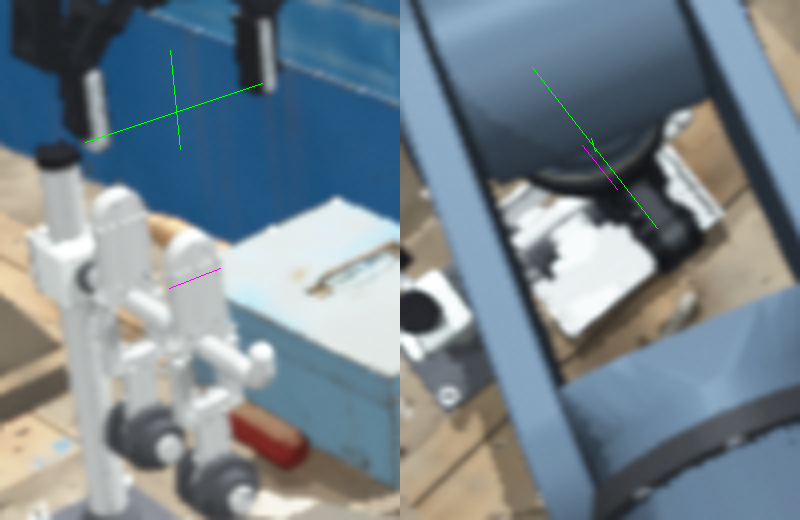

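The side view shows the fingers open above the front carrier, with the predicted head line at (195,278) about 1 mm from the real head centre at about (197.5,277). The finger tips match the overlay once the 30 mm correction is applied.

Emit:
{"op": "servo_tool", "data": {
  "commands": [-0.004,-0.002,0.03,0,0,0,1,0,0,0.04,0,0,0,1,0,0,0.04,0,0,0,1,0,0,0.03,0,0,0,1,0,0,0.02,0,0,0,1,0,0,0.014,0,0,0,1,0,0,0,0,0,0,1],
  "force": 40
}}

```text
t: 9.92
tcp_pos: [0.4514, 0.3216, 0.1762]
tool_rot: [0.428, 0.904, -0.001, -0.001]
force: [0.6, -0.2, 0.1]
finger_gap: 1.002
gripper_force: 0.0
```

Emit:
{"op": "servo_tool", "data": {
  "commands": [0,0,0,0,0,0,-0.1,0,0,0,0,0,0,-0.15,0,0,0,0,0,0,-0.2,0,0,0,0,0,0,-0.25],
  "force": 40
}}

```text
t: 10.25
tcp_pos: [0.4519, 0.3229, 0.1783]
tool_rot: [0.428, 0.904, 0.001, 0.001]
force: [0.7, -0.7, -0.7]
finger_gap: 0.454
gripper_force: 0.0
```

Emit:
{"op": "servo_tool", "data": {
  "commands": [0,0,0,0,0,0,-0.3,0,0,0,0,0,0,-0.35,0,0,0,0,0,0,-0.4,0,0,0,0,0,0,-0.5],
  "force": 40
}}

```text
t: 10.58
tcp_pos: [0.4503, 0.3219, 0.1781]
tool_rot: [0.428, 0.904, -0.001, -0.0]
force: [-4.0, -3.3, 4.7]
finger_gap: 0.343
gripper_force: 39.0
```

Emit:
{"op": "servo_tool", "data": {
  "commands": [0,-0.003,0,0,0,0,-1,0,0,0,0,0,0,-1],
  "force": 70
}}

```text
t: 10.75
tcp_pos: [0.4504, 0.3218, 0.1784]
tool_rot: [0.428, 0.904, 0.0, 0.0]
force: [-1.4, -1.2, 5.4]
finger_gap: 0.336
gripper_force: 68.6
```

Emit:
{"op": "servo_tool", "data": {
  "commands": [0,0,-0.006,0,0,0,-1,0,0,-0.006,0,0,0,-1,0,0,-0.006,0,0,0,-1,0,0,0,0,0,0,-1]
}}

```text
t: 11.08
tcp_pos: [0.4505, 0.3219, 0.1866]
tool_rot: [0.428, 0.904, 0.0, 0.0]
force: [0.2, 0.2, -2.7]
finger_gap: 0.337
gripper_force: 68.9
```

Emit:
{"op": "servo_tool", "data": {
  "commands": [0,0,-0.011,0,0,0,-1,0,0,-0.011,0,0,0,-1,-0.01,0,0,0,0,0,-1,-0.02,0,0,0,0,0,-1,-0.02,0,0,0,0,0,-1,0,0,0,0,0,0,-1]
}}

```text
t: 11.58
tcp_pos: [0.468, 0.3005, 0.1974]
tool_rot: [0.429, 0.904, -0.0, 0.001]
force: [-0.2, 0.0, -2.8]
finger_gap: 0.336
gripper_force: 69.0
```

Emit:
{"op": "servo_tool", "data": {
  "commands": [-0.015,0,0,0,0,0,-1,-0.015,0,0,0,0,0,-1,-0.015,0,0,0,0,0,-1]
}}

```text
t: 11.83
tcp_pos: [0.4808, 0.2842, 0.1972]
tool_rot: [0.428, 0.904, -0.0, -0.0]
force: [0.8, 0.2, -3.1]
finger_gap: 0.341
gripper_force: 69.0
```

Emit:
{"op": "servo_tool", "data": {
  "commands": [-0.015,0,0,0,0,0,-1,-0.015,0,0,0,0,0,-1,-0.015,0,0,0,0,0,-1]
}}

```text
t: 12.08
tcp_pos: [0.4952, 0.2669, 0.1974]
tool_rot: [0.428, 0.904, -0.0, -0.0]
force: [-0.8, -0.4, -3.8]
finger_gap: 0.339
gripper_force: 69.0
```

Emit:
{"op": "servo_tool", "data": {
  "commands": [-0.02,0,0,0,0,0,-1,-0.025,0,0,0,0,0,-1,-0.03,0,0,0,0,0,-1,0,0,0,0,0,0,-1,0,0,0,0,0,0,-1]
}}

```text
t: 12.5
tcp_pos: [0.5194, 0.2375, 0.1974]
tool_rot: [0.429, 0.903, 0.0, 0.0]
force: [0.1, -0.5, -2.9]
finger_gap: 0.34
gripper_force: 69.0
```

```bash
python3 -c "
from ov import *
ov('pics/i.png',[('side',(160,100,190,140))])"
```

```text
[0.5194068  0.23750788 0.19738427] [ 0.1 -0.5 -2.9]
```

View pics/i.png

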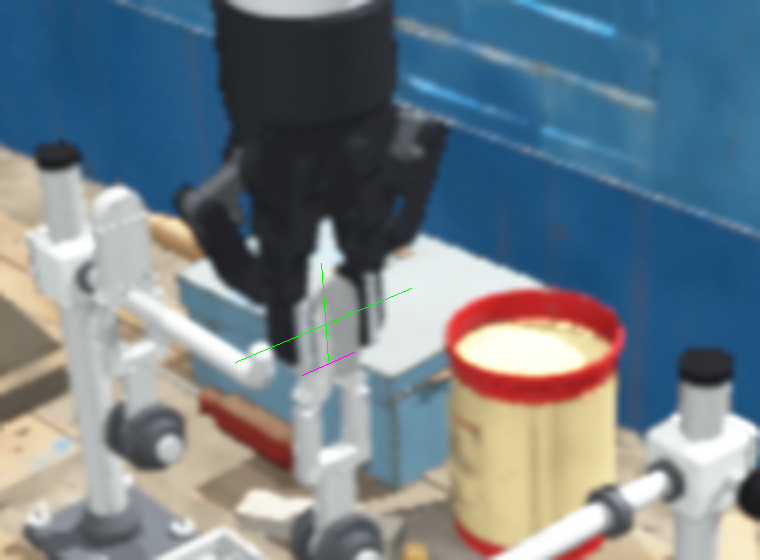

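The side view shows the carrier free of rail A, hanging straight in the grip. The rear carrier is undisturbed at (120,250).

Emit:
{"op": "servo_tool", "data": {
  "commands": [0,0,-0.01,0,0,0.0177,-1,0,0,-0.01,0,0,0.0177,-1,0,0,-0.01,0,0,0.0177,-1,0,0,0,0,0,0.0177,-1,0,0,0,0,0,0.0177,-1,0,0,0,0,0,0.0177,-1,0,0,0,0,0,0.0177,-1,0,0,0,0,0,0.0177,-1,0,0,0,0,0,0.0177,-1,0,0,0,0,0,0.0177,-1,0,0,0,0,0,0.0177,-1,0,0,0,0,0,0.0177,-1]
}}

```text
t: 13.55
tcp_pos: [0.5177, 0.239, 0.2123]
tool_rot: [0.896, 0.443, -0.0, -0.0]
force: [-0.4, 0.5, -2.9]
finger_gap: 0.338
gripper_force: 69.1
```

Emit:
{"op": "servo_tool", "data": {
  "commands": [0,0,0,0,0,0.0177,-1,0,0,0,0,0,0.018,-1,0,0,0,0,0,0,-1,0,0,0,0,0,0,-1]
}}

```text
t: 13.88
tcp_pos: [0.518, 0.2389, 0.2124]
tool_rot: [0.939, 0.344, -0.0, -0.0]
force: [0.1, 0.4, -3.1]
finger_gap: 0.336
gripper_force: 69.1
```

Emit:
{"op": "servo_tool", "data": {
  "commands": [-0.05,0.029,0,0,0,0,-1,-0.05,0.029,0,0,0,0,-1,-0.05,0.029,0,0,0,0,-1,-0.05,0.029,0,0,0,0,-1,-0.015,0.047,0,0,0,0,-1,-0.015,0.047,0,0,0,0,-1,-0.015,0.047,0,0,0,0,-1,-0.015,0.047,0,0,0,0,-1,0,0,0,0,0,0,-1,0,0,0,0,0,0,-1,0,0,0,0,0,0,-1]
}}

```text
t: 14.8
tcp_pos: [0.516, 0.039, 0.2123]
tool_rot: [0.939, 0.343, -0.0, -0.001]
force: [-0.5, -0.4, -2.9]
finger_gap: 0.337
gripper_force: 69.8
```

```bash
python3 -c "
from ov import *
ov('pics/j.png',[('side',(190,160,130,140))])"
```

```text
[0.51601476 0.03898649 0.21225705] [-0.5 -0.4 -2.9]
```

View pics/j.png

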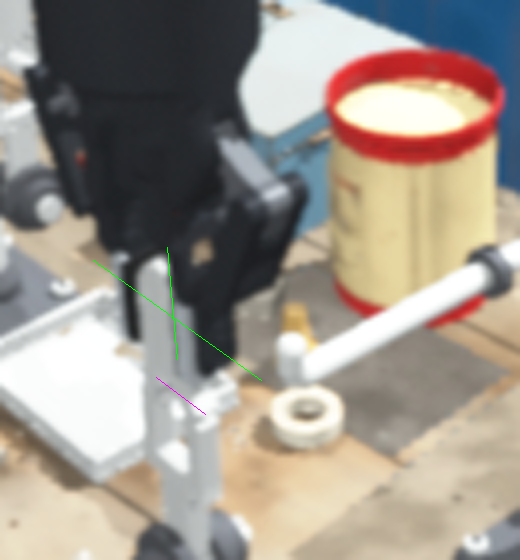

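The side view shows the carrier ahead of rail B's turned-up end at (293,355), aligned with the bar. I'll shift it 1.3 mm laterally and thread it slowly, watching the force.

Emit:
{"op": "servo_tool", "data": {
  "commands": [0.01,0.0026,0,0,0,0,-1,0.02,0,0,0,0,0,-1,0.02,0,0,0,0,0,-1,0.01,0,0,0,0,0,-1,0,0,0,0,0,0,-1,0,0,0,0,0,0,-1]
}}

```text
t: 15.35
tcp_pos: [0.5406, 0.0575, 0.2122]
tool_rot: [0.939, 0.343, -0.0, -0.0]
force: [-0.6, 0.3, -2.2]
finger_gap: 0.336
gripper_force: 69.9
```

```bash
python3 -c "
from ov import *
ov('pics/k.png',[('side',(215,170,95,120)),('top',(355,185,95,120))],4)"
```

```text
[0.5405933  0.05747605 0.21219736] [-0.6  0.3 -2.2]
```

View pics/k.png

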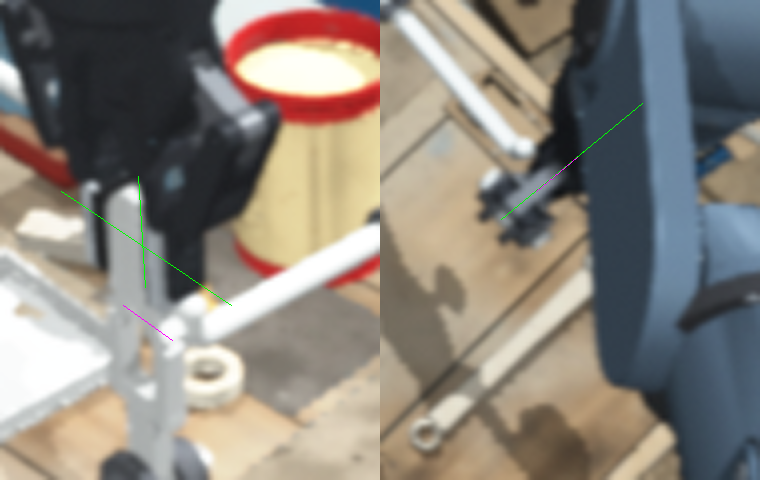

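In the top view, bar B's axis extended from (400,5)–(525,147) runs through the carrier's centre at about (553,176), so it is lined up. Threading now.

Emit:
{"op": "servo_tool", "data": {
  "commands": [0.01,0,0,0,0,0,-1,0.01,0,0,0,0,0,-1]
}}

```text
t: 15.62
tcp_pos: [0.5481, 0.0632, 0.2124]
tool_rot: [0.94, 0.342, -0.0, -0.0]
force: [-0.4, 0.1, -2.6]
finger_gap: 0.336
gripper_force: 69.9
```

Emit:
{"op": "servo_tool", "data": {
  "commands": [0.008,0,0,0,0,0,-1,0.008,0,0,0,0,0,-1]
}}

```text
t: 15.78
tcp_pos: [0.5548, 0.0686, 0.2125]
tool_rot: [0.94, 0.342, 0.0, 0.0]
force: [-0.4, 0.6, -2.0]
finger_gap: 0.338
gripper_force: 69.9
```

Emit:
{"op": "servo_tool", "data": {
  "commands": [0.008,0,0,0,0,0,-1,0.008,0,0,0,0,0,-1]
}}

```text
t: 15.95
tcp_pos: [0.5608, 0.0738, 0.2124]
tool_rot: [0.94, 0.342, 0.0, 0.0]
force: [-0.1, 0.8, -2.6]
finger_gap: 0.337
gripper_force: 69.9
```

Emit:
{"op": "servo_tool", "data": {
  "commands": [0.008,0,0,0,0,0,-1,0.008,0,0,0,0,0,-1]
}}

```text
t: 16.12
tcp_pos: [0.5668, 0.079, 0.2124]
tool_rot: [0.94, 0.342, -0.0, -0.0]
force: [-0.4, -0.5, -2.7]
finger_gap: 0.341
gripper_force: 69.9
```

Emit:
{"op": "servo_tool", "data": {
  "commands": [0.01,0,0,0,0,0,-1,0.01,0,0,0,0,0,-1]
}}

```text
t: 16.28
tcp_pos: [0.5745, 0.0855, 0.2124]
tool_rot: [0.94, 0.342, -0.0, -0.0]
force: [0.3, 0.5, -3.3]
finger_gap: 0.336
gripper_force: 69.9
```

Emit:
{"op": "servo_tool", "data": {
  "commands": [0.02,0,0,0,0,0,-1,0.03,0,0,0,0,0,-1,0.03,0,0,0,0,0,-1,0.03,0,0,0,0,0,-1,0.02,0,0,0,0,0,-1,0,0,0,0,0,0,-1,0,0,0,0,0,0,-1]
}}

```text
t: 16.87
tcp_pos: [0.6238, 0.1272, 0.212]
tool_rot: [0.939, 0.343, -0.001, 0.0]
force: [-0.5, -0.8, -2.1]
finger_gap: 0.337
gripper_force: 69.9
```

Emit:
{"op": "servo_tool", "data": {
  "commands": [0,0,0.01,0,0,0,-1,0,0,0.01,0,0,0,-1,0,0,0.006,0,0,0,-1,0,0,0.002,0,0,0,-1,0,0,0.002,0,0,0,-1]
}}

```text
t: 17.28
tcp_pos: [0.6234, 0.1266, 0.197]
tool_rot: [0.94, 0.342, -0.001, -0.0]
force: [-0.1, -0.0, -3.5]
finger_gap: 0.339
gripper_force: 69.9
```

Emit:
{"op": "servo_tool", "data": {
  "commands": [0,0,0.002,0,0,0,-1,0,0,0.002,0,0,0,-1]
}}

```text
t: 17.45
tcp_pos: [0.624, 0.1268, 0.1955]
tool_rot: [0.94, 0.342, 0.0, 0.0]
force: [0.0, -0.4, -2.1]
finger_gap: 0.335
gripper_force: 69.9
```

Emit:
{"op": "servo_tool", "data": {
  "commands": [0,0,0.002,0,0,0,-1,0,0,0.002,0,0,0,-1]
}}

```text
t: 17.62
tcp_pos: [0.6244, 0.1267, 0.1938]
tool_rot: [0.94, 0.342, 0.001, 0.0]
force: [0.9, -1.5, -0.2]
finger_gap: 0.339
gripper_force: 70.1
```

Emit:
{"op": "servo_tool", "data": {
  "commands": [0.004,0.002,0,0,0,0,-1,0.006,0,0,0,0,0,-1,0.006,0,0,0,0,0,-1,0.004,0,0,0,0,0,-1]
}}

```text
t: 17.95
tcp_pos: [0.6327, 0.1329, 0.1934]
tool_rot: [0.94, 0.342, 0.0, 0.0]
force: [0.2, -0.7, -2.4]
finger_gap: 0.336
gripper_force: 70.0
```

Emit:
{"op": "servo_tool", "data": {
  "commands": [0.003,0,0,0,0,0,-1,0.003,0,0,0,0,0,-1]
}}

```text
t: 18.12
tcp_pos: [0.6347, 0.1346, 0.1934]
tool_rot: [0.94, 0.342, -0.0, 0.0]
force: [-0.5, -0.7, -1.5]
finger_gap: 0.334
gripper_force: 70.0
```

Emit:
{"op": "servo_tool", "data": {
  "commands": [0.002,0,0,0,0,0,-1,0.002,0,0,0,0,0,-1]
}}

```text
t: 18.28
tcp_pos: [0.6349, 0.1349, 0.1934]
tool_rot: [0.94, 0.342, -0.002, 0.001]
force: [-3.9, -4.4, 0.7]
finger_gap: 0.338
gripper_force: 70.2
```

Collar felt at (0.6349, 0.1348). I'll relieve the push, set the weight down and release.

Emit:
{"op": "servo_tool", "data": {
  "commands": [-0.002,0.001,0.001,0,0,0,-1,0,0,0.001,0,0,0,-1,0,0,0,0,0,0,-1],
  "force": 30
}}

```text
t: 18.53
tcp_pos: [0.635, 0.1348, 0.1932]
tool_rot: [0.94, 0.342, -0.0, -0.0]
force: [-5.0, -3.2, 5.0]
finger_gap: 0.336
gripper_force: 70.8
```

Emit:
{"op": "servo_tool", "data": {
  "commands": [0,0,0.001,0,0,0,-1,0,0,0,0,0,0,-1]
}}

```text
t: 18.7
tcp_pos: [0.6351, 0.1348, 0.1932]
tool_rot: [0.94, 0.342, -0.0, -0.0]
force: [-5.2, -3.1, 6.7]
finger_gap: 0.337
gripper_force: 71.1
```

Emit:
{"op": "servo_tool", "data": {
  "commands": [-0.002,0,-0.001,0,0,0,-1,0,0,0,0,0,0,-1],
  "force": 20
}}

```text
t: 18.87
tcp_pos: [0.635, 0.1347, 0.1932]
tool_rot: [0.94, 0.342, 0.001, -0.0]
force: [-3.6, -0.2, 4.1]
finger_gap: 0.336
gripper_force: 70.7
```

Emit:
{"op": "servo_tool", "data": {
  "commands": [-0.001,-0.001,-0.001,0,0,0,-1,0,0,0,0,0,0,-0.32,0,0,0,0,0,0,-0.28,0,0,0,0,0,0,-0.24,0,0,0,0,0,0,-0.2,0,0,0,0,0,0,-0.1,0,0,0,0,0,0,0,0,0,0,0,0,0,0.2,0,0,0,0,0,0,0.4]
}}

```text
t: 19.62
tcp_pos: [0.6342, 0.1342, 0.1928]
tool_rot: [0.94, 0.342, 0.0, 0.0]
force: [-0.2, -0.0, -0.5]
finger_gap: 0.692
gripper_force: 0.0
```

```bash
python3 -c "
from ov import *
ov('pics/l.png',[('side',(250,140,130,140))])"
```

```text
[0.6341956  0.13423036 0.19280396] [-0.2 -0.  -0.5]
```

View pics/l.png

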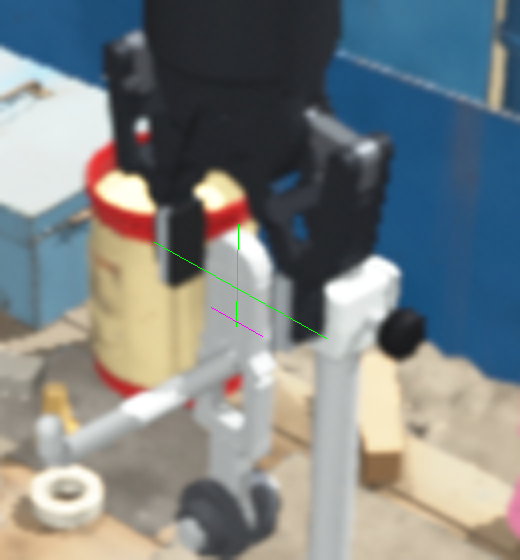

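The side view shows the carrier hanging on rail B at about (240,330), up by the collar, with the fingers clear. Retreating straight up.

Emit:
{"op": "servo_tool", "data": {
  "commands": [0,0,-0.015,0,0,0,0.4,0,0,-0.03,0,0,0,0.4,0,0,-0.05,0,0,0,0.4,0,0,-0.06,0,0,0,0.4,0,0,-0.06,0,0,0,0.4,0,0,-0.06,0,0,0,0.4,0,0,0,0,0,0,0.4,0,0,0,0,0,0,0.4,0,0,0,0,0,0,0.4]
}}

```text
t: 20.42
tcp_pos: [0.6336, 0.1342, 0.3303]
tool_rot: [0.94, 0.342, -0.0, -0.0]
force: [-0.9, 0.9, 0.2]
finger_gap: 0.696
gripper_force: 0.0
```

Run:
```python
from h import *
import time
prev=None
for i in range(3):
    S=manip.snapshot("side")
    r=[(d["box"],round(d["conf"],2)) for d in manip.look_for(S,"carrier")]; print(r)
    if prev is not None: print(np.abs(S["img"][200:290,280:340].astype(int)-prev).mean())
    prev=S["img"][200:290,280:340].astype(int)
B=[.6855,.179,.695+np.pi]
for x in(.065,.070): print(x,proj(S,st(B,[[x,0,.265],[x,-.01,.1],[x,.01,.1]])).round(1).tolist())
print(manip.sense()["tcp_pos"],manip.sense()["force"])
```

```text
[([377.2, 207.7, 25.4, 69.4], 0.93), ([295.7, 195.1, 27.6, 87.8], 0.56)]
[([377.3, 206.5, 25.5, 68.6], 0.88), ([298.7, 197.8, 23.9, 85.0], 0.77)]
0.3624074074074074
[([295.3, 193.5, 28.1, 88.1], 0.92), ([374.1, 207.5, 29.2, 67.9], 0.66)]
0.3514814814814815
0.065 [[309.5, 198.7], [304.6, 274.1], [312.4, 279.4]]
0.07 [[307.3, 199.9], [302.6, 275.3], [310.4, 280.7]]
[0.6336748  0.13418567 0.32912241] [0.68553669 0.69174512 0.42988791]
```

```bash
python3 -c "
from station import manip
print(manip.sign_off())"
```

```text
the job is handed in; nothing more can be done
None
```

The front carrier now hangs on the drying rail, up against the collar to within about 1 mm; the carrier behind it wasn't disturbed, and I handed the job in at about 21 s of the 61 s allowed.

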